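Change the demonstration lens by tipping its stands

ROBOT

A 6-joint arm with a two-finger parallel gripper is mounted at the origin on the work surface. World frame = base frame: x ahead of the robot, y to its left, z up, the work surface at z = 0. Lengths are in m, angles in degrees, forces in N, time in s.
With the tool pointing down it reaches from about 0.325 to 0.85 m from the base axis. Payload 15.5 kg.
Tool frame: the origin (TCP) lies midway between the tips of the shut fingers; the grasp point (between the pads) lies 19 mm behind it; z points along the fingers, y is the line along which they close (so a half turn about z gives the same grasp; the last joint's range is limited). The gripper opens to 91 mm and grips with 3 to 60 N. Pads are 32 mm wide; open, the fingers measure 118 mm over their backs; the gripper's body (76 mm by 178 mm) begins 60 mm behind the grasp point.
Start: joints at [57.955, 28.281, 77.091, -0, 74.628, -5.472], TCP at [0.28, 0.559, 0.214] pointing down, gripper open.
Joint ranges: [-166.48, 166.48], [-47.26, 123.95], [12.59, 153.08], [-70.14, 250.14], [6.76, 159.57], [-176.63, 176.63]. Speed limits (degrees/s): [108.29, 108.29, 147.25, 172.46, 172.46, 172.46].

INTERFACE

Orientations are given as a 3x3 rotation matrix whose columns are the frame's x, y, z axes.
In Python, from bench import ctrl gives the robot as it stands. The module is installed in compiled form; this text tells all that it offers. Calls block until the motion is done:
- ctrl.goto(position, orientation): joint-space move of the TCP to a pose.
- ctrl.move_l(position, vel=0.15, ori=None, contact_N=None): straight line of the TCP; ori=None keeps the orientation; vel is the mean speed in m/s. With contact_N (N) it stops when the force on the tool has changed by that much, and returns True; else False.
- ctrl.movej(angles): joint-space move.
- ctrl.command_gripper(opening): opening from 0.0 (shut) to 1.0 (fully open); the grip force is fixed at half the most; returns when the fingers have stopped.
- ctrl.sleep(seconds).
- ctrl.ik(position, orientation): joint angles nearest the present ones, or None.
- ctrl.read_camera(name): name is "side" or "top" or "wrist"; returns the picture (400x640x3 uint8, blue, green, red); there is no depth.
- ctrl.camera_params(name): a dict with "fx", "fy", "cx", "cy" (pixels), "pose" (4x4, takes a point from camera to world coordinates); the wrist camera has in their place "T_tool_cam" (4x4, takes a point from camera to tool coordinates, whose origin is the TCP and whose axes are the flange's). Camera axes: x right, y up, looking along -z (the intrinsics and any distortion apply to the point x, -y, -z); pixel columns grow to the right and rows downward; lengths in m; the calibration is good to about 2 mm. A picture is of the moment at which its call begins: read the wrist's pose just before it. camera_params takes no time and is no camera call.
A pose or a line that the arm cannot do raises ctrl.MotionError and nothing moves.
- ctrl.sign_off(): hands the job in; it is judged then, once.
Readings, each from a call of its own:
- ctrl.current_t(): time.
- ctrl.current_q(): joint angles.
- ctrl.current_dq(): joint speeds.
- ctrl.current_effort(): joint torques, N m.
- ctrl.current_tool_pos(): TCP position.
- ctrl.current_eef_rot(): TCP orientation.
- ctrl.current_contact_force(): force on the tool from outside, world axes, zero at the start.
- ctrl.current_wrist_torque(): the same for the moment, N m.
- ctrl.current_grip_width(): opening from 0.0 (shut) to 1.0 (fully open).
- ctrl.current_grasp_force(): force on a finger pad.
Only numpy, scipy, OpenCV 4.12 (cv2) and the standard library are available. Lean on these libraries where they do the work, as an engineer would, in place of code of your own. Each camera call takes 0.05 s, during which the arm holds its last target. There are 200 camera calls.

TASK

Change over the lens on show without gripping, lifting or carrying anything: with the fingertips, first push the standing black occluder stand over so that it lies flat on its back, then stand the fallen red lens stand up again by pushing its upturned steel foot over until it rests flat on the desk. Both should stay about where they are, and everything else on the desk is left alone.

Things in the scene. Friction and masses are not known exactly. Their poses are not given: they have to be found in the camera images.
- black_stand: Black occluder stand, starts standing, loose, 0.35-0.55 kg. L-shaped: steel foot 72 x 84 wide x 8 mm thick; plastic panel with round top, 84 wide, 8 thick, 104 high. Origin: mid heel, the outer corner edge of panel back and foot underside. x out along foot (foot x 0-72, z 0-8 mm), y along heel, z up panel (panel x 0-8, z 0-104). Foot points towards +x within 30 deg. On its back x points up.
- red_stand: Red lens stand with clear lens, same shape, size, axes and mass as the black one, starts lying on its back: its x points up (foot standing 72 mm high), its z is level and points to the robot's side within 30 deg (panel flat on the desk, nearer the robot than the foot). Mass mostly in the foot: centre of mass 30 mm along x, 13 mm along z. It pivots on its heel edge. Upright: z up.
- white_stand: White lens stand with a yellow lens, same shape, size and axes as the black one, loose, standing, its foot towards +x within 30 deg. It is not part of the job: leave it alone. Fixed equipment stands further out: an open lens case (lid 230 mm high) beyond x 0.78 m, a 350 mm high lens meter left of y 0.58 m, a 95 mm high control box right of y -0.60 m.
- black_top (a point): Point on the front face (foot's side) of the black panel, 85 mm up from the heel, mid width. A level push of 1-2 N here, towards the panel's back, starts the stand tipping about its heel; past about 65 deg of tilt it falls flat by itself.
- red_toe (a point): Point on the inner face (panel's side) of the red stand's foot, 50 mm out from the heel, mid width; 50 mm high at the start. A level push of 1-2 N here, away from the panel, starts it tipping; past about 25 deg it falls upright by itself. A finger between foot and panel then catches the panel until moved on along the foot.
- cleaner: Bystander: white lens-cleaner bottle, 38 mm across, 125 mm high, green cap. Origin: centre of its underside, z up. Loose, leave it alone.
- drops: Bystander: small white eye-drop bottle, 34 mm across, 75 mm high, yellow cap. Origin: centre of its underside, z up. Loose, leave it alone.
- specs_case: Bystander: blue closed spectacle case lying on the desk, 160 (its x) x 60 x 42 mm high. Origin: centre of its underside, z up. Loose, leave it alone.
- lens_tray: Bystander: low grey open tray with a few loose trial lenses, 150 (its x) x 100 x 25 mm high. Origin: centre of its underside, z up. Loose, leave it alone.
There are look-alikes about, which are no part of the job. Leave any blue look-alike of the red_stand alone.

How it is judged (in metres and radians):
On the way, in this order (a step that is already met when the one before it is completed fails the run):
1. the black stand lies flat on its back (angle between black_stand's own x axis and vertical below 0.1 rad and height (world z) of black_stand below 0.015 m), for 0.2 s.
2. the red stand stands upright on its foot (angle between red_stand's own z axis and vertical below 0.08 rad and height (world z) of red_stand below 0.01 m), for 0.2 s.
At the end, for the whole second after the job is handed in: black stand flat on its back (within 0.1 rad), red one on its foot (within 0.08 rad), both at rest, heels within 60 mm of their start; white stand, bottles, spectacle case and lens tray within 20 mm of their start, the white stand and bottles upright (all of step 1 and all of step 2 and distance of each of black_stand, red_stand from where it was at the start of the episode below 0.06 m and linear speed of each of black_stand, red_stand below 0.02 m/s and distance of each of cleaner, drops, specs_case, lens_tray, white_stand from where it was at the start of the episode below 0.02 m and angle between each of white_stand, cleaner, drops's own z axis and vertical below 0.1 rad); the robot touches nothing.
It fails at once if the red or the black stand is lifted or carried (its heel rises more than 25 mm off the desk) (height (world z) of any of black_stand, red_stand above 0.025 m).
It fails at once if the red or the black stand is shoved along: its heel moves more than 60 mm (distance of any of black_stand, red_stand from where it was at the start of the episode above 0.06 m).
It fails at once if a bystander (white stand, bottles, spectacle case, lens tray) moves more than 20 mm or the white stand or a bottle is tipped (not (distance of each of cleaner, drops, specs_case, lens_tray, white_stand from where it was at the start of the episode below 0.02 m and angle between each of white_stand, cleaner, drops's own z axis and vertical below 0.1 rad)).
It also fails if it takes over 51 s, if anything falls off the work surface, if the arm or the gripper's body presses on something with over 40 N, if the wrist force passes 120 N, or if a joint passes its speed limit or range.

## Working session

There is one attempt and no reset: what is moved stays moved. The work goes in short steps, each a Python script; the robot and the scene stay as the last script left them, time stands still between calls to the robot, and variables do not carry over. Pictures are saved under pics/ and viewed, at most 10 in all, crops included, and the job is handed in when it is done.

```bash
mkdir -p pics
python3 - <<'E'
from bench import ctrl
import cv2,numpy as np
np.set_printoptions(precision=4,suppress=True)
for n in ("top","side"):
    cv2.imwrite(f"pics/{n}0.png",ctrl.read_camera(n)); print(n,ctrl.camera_params(n))
print(ctrl.camera_params("wrist"),ctrl.current_t(),ctrl.current_eef_rot())
E
```

```text
top {'fx': 392.3194290616486, 'fy': 392.3194290616486, 'cx': 325.2876635658921, 'cy': 195.31312960133232, 'pose': array([[ 0.0056,  0.9892, -0.1462,  0.3938],
       [-0.9998,  0.0086,  0.0201,  0.0187],
       [ 0.0212,  0.1461,  0.9891,  1.4309],
       [ 0.    ,  0.    ,  0.    ,  1.    ]])}
side {'fx': 432.1398033614657, 'fy': 432.1398033614657, 'cx': 314.5285912375189, 'cy': 194.8615184560867, 'pose': array([[ 0.8466,  0.4138, -0.3346,  0.1774],
       [-0.5322,  0.6545, -0.5371, -0.6765],
       [-0.0033,  0.6328,  0.7743,  1.0373],
       [ 0.    ,  0.    ,  0.    ,  1.    ]])}
{'fx': 306.58539729842505, 'fy': 306.58539729842505, 'cx': 314.0496254917429, 'cy': 197.9217377385363, 'T_tool_cam': array([[-0.0001,  0.9576,  0.288 ,  0.0812],
       [ 1.    ,  0.0001, -0.    ,  0.0003],
       [-0.0001,  0.288 , -0.9576, -0.1697],
       [ 0.    ,  0.    ,  0.    ,  1.    ]])} 0.1 [[-0.8944  0.4473 -0.0006]
 [ 0.4473  0.8944 -0.0009]
 [ 0.0001 -0.0011 -1.    ]]
```

View pics/top0.png

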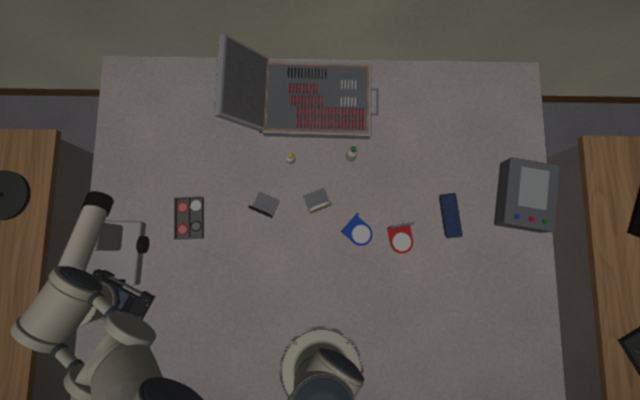

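View pics/side0.png

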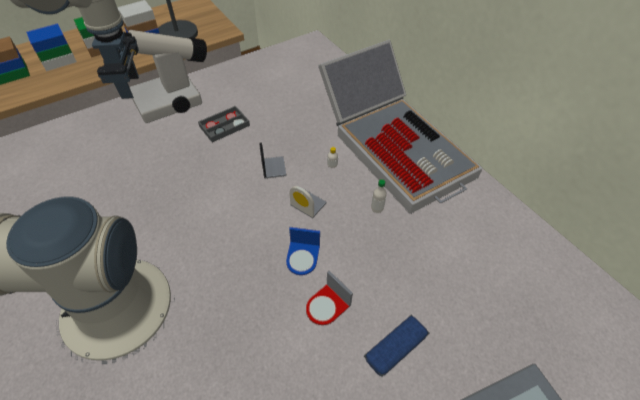

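The top view shows the black stand at about (264,205), white at (317,200), the blue look-alike at (358,231) and red at (401,238). I'll enlarge these to read the corners.

Run:
```python
import cv2,numpy as np
t=cv2.imread("pics/top0.png");s=cv2.imread("pics/side0.png")
g=lambda a:np.clip(255*(a/255.)**.6,0,255).astype(np.uint8)
R=lambda a,k:cv2.resize(g(a),None,fx=k,fy=k,interpolation=cv2.INTER_CUBIC)
a=np.hstack([R(t[185:225,240:290],8),R(t[215:265,375:425],6.4 )]) if 0 else None
A=R(t[185:222,242:292],8);B=R(t[215:260,380:420],8)
C=R(s[137:187,253:293],7);D=R(s[268:330,300:358],6)
def put(c,im,x,y): c[y:y+im.shape[0],x:x+im.shape[1]]=im
c=np.zeros((600,800,3),np.uint8)
put(c,R(t[188:222,245:285],8),0,0) # 320x272
put(c,R(t[217:257,382:420],8),400,0) # 304x320
cv2.imwrite("pics/c1.png",c[:330])
c=np.zeros((400,800,3),np.uint8)
put(c,R(s[139:184,253:293],8),0,0)
put(c,R(s[270:328,302:356],6),400,0)
cv2.imwrite("pics/c2.png",c)
```

```text
(no output)
```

View pics/c1.png

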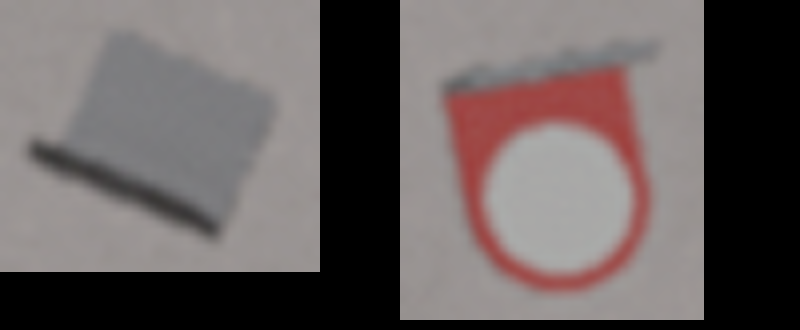

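View pics/c2.png

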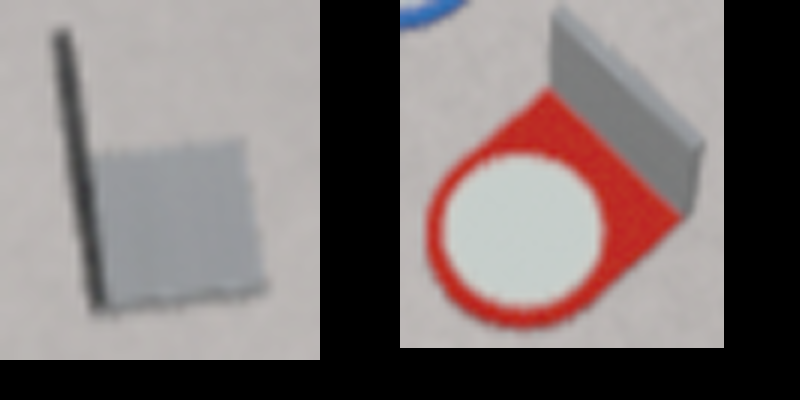

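Black reads: foot far corners at top (258.5,191.8) and (279.4,200.5). Red reads: panel/foot joint at top (388,229)–(410,225.5), side (327,285)–(349,306). I'll fit both poses across the two cameras.

```bash
cat > fit.py <<'E'
from bench import ctrl
import numpy as np
from scipy.optimize import least_squares
np.set_printoptions(precision=4,suppress=True)
P={n:ctrl.camera_params(n) for n in("top","side")}
def proj(n,p):
    c=P[n];q=np.linalg.inv(c["pose"])@np.r_[p,1]
    return np.array([c["cx"]+c["fx"]*q[0]/-q[2],c["cy"]+c["fy"]*q[1]/q[2]])
def rot(a,lying):
    c,s=np.cos(a),np.sin(a)   # a: direction of foot when upright, i.e. direction x (standing) or -z (lying)
    d=np.array([c,s,0]);u=np.array([0,0,1.]);y=np.array([-s,c,0])
    return np.c_[u,y,-d] if lying else np.c_[d,y,u]
def fit(obs,lying,x0):
    f=lambda v:np.concatenate([proj(n,np.r_[v[:2],0]+rot(v[2],lying)@(np.array(m)/1000))-np.array(px) for n,m,px in obs])
    r=least_squares(f,x0); print(r.x[:2],np.degrees(r.x[2]),"res",r.fun.reshape(-1,2)); return r.x
black=[("top",(72,42,8),(258.5,191.8)),("top",(72,-42,8),(279.4,200.5)),("side",(72,42,8),(283.4,156.5)),("side",(72,-42,4),(286.1,175.5)),("side",(0,-42,0),(264.9,177.8))]
red=[("top",(8,42,8),(388,228.9)),("top",(8,-42,8),(410.1,225.5)),("top",(72,-42,4),(414.5,222.6)),("side",(8,42,8),(327,285)),("side",(8,-42,8),(349.2,306)),("side",(72,-42,0),(352.5,294.5)),("side",(72,42,4),(328.2,271.3))]
if __name__=="__main__":
    fit(black,0,[.5,.2,0]);fit(red,1,[.5,-.2,0])
E
python3 fit.py
```

```text
[0.5385 0.2235] -23.02660105208061 res [[ 0.127  -1.6806]
 [ 0.1857 -1.3112]
 [-0.628  -0.2643]
 [-0.3008  0.1761]
 [-1.4217  1.4256]]
[ 0.5005 -0.278 ] 8.799800204615 res [[-0.3376 -0.9616]
 [ 0.2032 -0.9351]
 [-0.0752 -0.4994]
 [-0.5756 -0.2437]
 [-0.6258  1.3909]
 [-0.0236 -0.5012]
 [-0.1352  0.5226]]
```

```bash
cat > h.py <<'E'
from bench import ctrl
import numpy as np,cv2
class S:
    def __init__(s,x,y,a):
        a=np.radians(a);s.o=np.array([x,y,0]);s.d=np.array([np.cos(a),np.sin(a),0])
        s.R=np.c_[-s.d,[-s.d[1],s.d[0],0],[0,0,-1.]]
    def p(s,x,z): return s.o+s.d*x/1000+np.array([0,0,z/1000])   # mm along foot direction, height
black=S(.5385,.2235,-23);red=S(.5005,-.278,8.8)
def snap(name,x,y,w,h,k):
    cv2.imwrite(f"pics/{name}.png",cv2.resize(ctrl.read_camera("side")[y:y+h,x:x+w],None,fx=k,fy=k,interpolation=cv2.INTER_CUBIC))
E
python3 - <<'E'
from h import *
ctrl.command_gripper(0.)
ctrl.goto(black.p(42,200),black.R)
ctrl.move_l(black.p(42,82),vel=.12)
snap("b1",190,80,200,150,4)
print(ctrl.current_t(),ctrl.current_tool_pos(),ctrl.current_contact_force())
E
```

```text
4.3333 [0.57765925 0.2072458  0.08279102] [ 0.70246941 -0.7494325  -0.54019676]
```

View pics/b1.png

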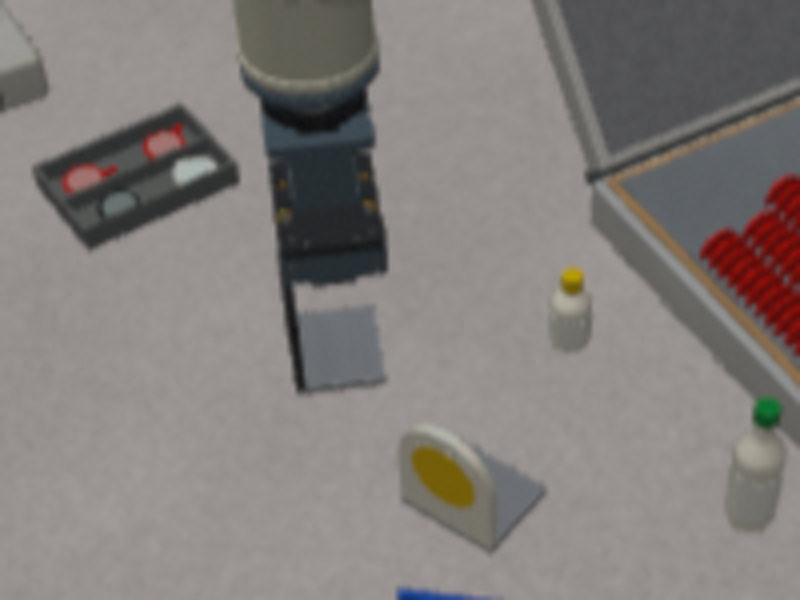

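The black stand still stands upright, with its heel at crop (300,388). The gripper hangs over its foot, on the front side of the panel. I'll push along the tipping arc now.

Run:
```python
from h import *
print(ctrl.move_l(black.p(20,82),vel=.06,contact_N=2.5),ctrl.current_tool_pos(),ctrl.current_contact_force())
x0=(ctrl.current_tool_pos()-black.o)@black.d*1000; print("x local",x0)
r=82
for th in range(8,81,8):
    t=np.radians(th)
    if (x:=-r*np.sin(t)+8*np.cos(t)+16)<x0: ctrl.move_l(black.p(x,max(r*np.cos(t)+8*np.sin(t),32)),vel=.07)
print(ctrl.current_contact_force(),ctrl.current_t())
ctrl.sleep(.3)
ctrl.move_l(black.p(-60,45),vel=.1)
ctrl.move_l(black.p(-50,180),vel=.2)
snap("b2",190,80,200,150,4);print(ctrl.current_t())
```

```text
False [0.55690856 0.21586068 0.0822276 ] [ 1.45403596 -1.1157486   1.76942464]
x local 19.930084706274297
[ 0.51468252 -0.32393487  0.21523406] 7.8917
9.35
```

View pics/b2.png

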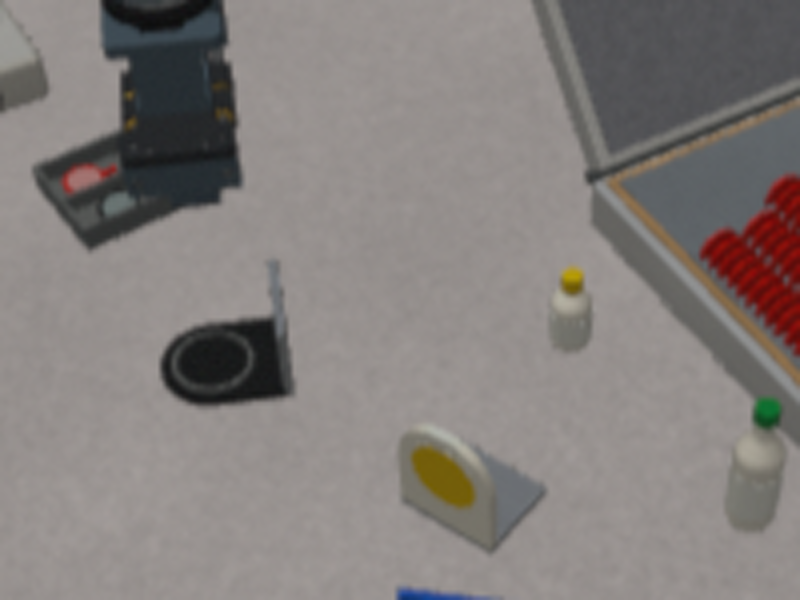

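The black stand lies flat, its heel at crop (290,393), only a few mm from before. Next is red: lower the fingertips in front of the foot's inner face and push away.

Run:
```python
from h import *
ctrl.goto(red.p(-45,200),red.R)
ctrl.move_l(red.p(-45,48),vel=.12)
print(ctrl.current_tool_pos(),ctrl.current_contact_force())
ctrl.move_l(red.p(12,48),vel=.06)
print(ctrl.current_contact_force())
ctrl.move_l(red.p(50,45),vel=.08)
ctrl.sleep(.4)
snap("r1",240,220,160,120,5)
print(ctrl.current_t(),ctrl.current_tool_pos(),ctrl.current_contact_force())
```

```text
[ 0.45632497 -0.28511033  0.0485542 ] [0.08206319 0.44024583 0.53092339]
[ 2.73998206 -0.37469485 -0.15152149]
14.8583 [ 0.54978131 -0.27041436  0.04504655] [-0.03585183  0.43074292  0.39911589]
```

View pics/r1.png

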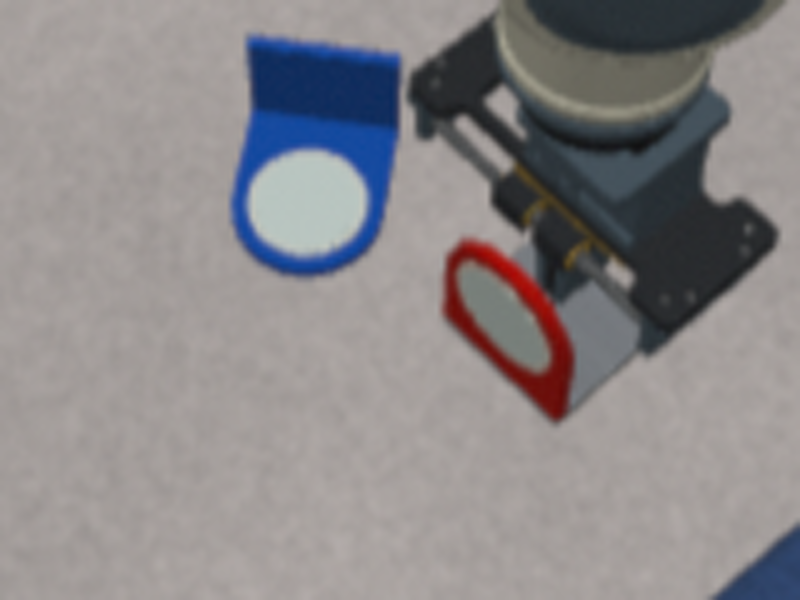

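The red stand is upright on its foot, heel corner at crop (557,420), and the finger is free of it. I'll retract straight up and check.

Run:
```python
from h import *
ctrl.move_l(red.p(54,180),vel=.12)
ctrl.move_l(red.p(-150,220),vel=.2)
ctrl.sleep(.5)
snap("f",180,100,260,195,3);print(ctrl.current_t(),ctrl.current_contact_force())
```

```text
17.875 [-0.37022077  0.07083512 -0.18688924]
```

View pics/f.png

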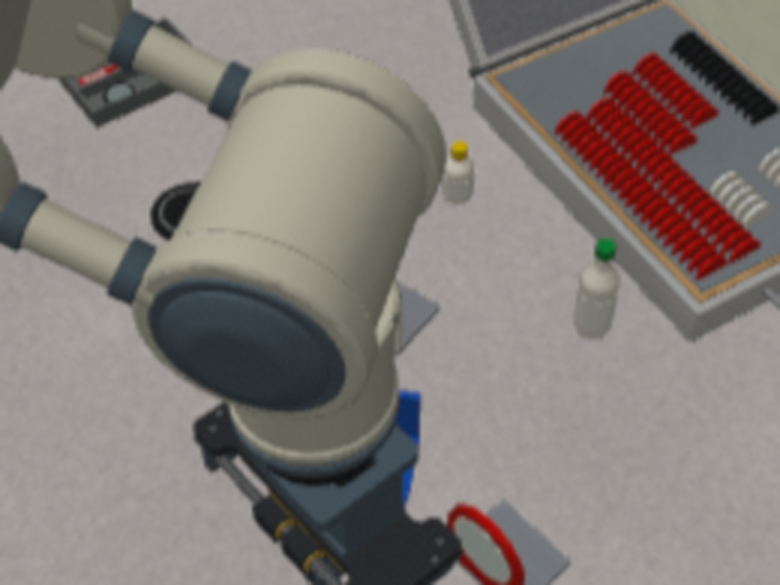

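The red stand stands with its foot flat at crop (505,545), the bottles are upright, and the arm is clear in free air, so I'm handing in.

```bash
python3 -c "
from bench import ctrl
print(ctrl.sign_off(),ctrl.current_t())"
```

```text
the job is handed in; nothing more can be done
the job is handed in; nothing more can be done
```

The black stand lies flat on its back and the red stand is upright on its foot, both within a few mm of where they started; I saw nothing else disturbed, and the job is handed in, but no pass/fail result came back.

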